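# Grade a valve plunger through the ring gauges

## Robot

A 6-joint arm with a two-finger parallel gripper is mounted at the origin on a cart in front of the work surface, level with it; the furniture and walls round the work are solid. World frame = base frame: x ahead of the robot, y to its left, z up, the work surface at z = 0. Lengths are in mm, angles in rad, forces in N, time in s.
With the tool pointing down it reaches from about 275 to 750 mm from the base axis. Payload 10.2 kg.
Tool frame: the origin (TCP) lies at the very end of the fingers, on their centre line; the grasp point (between the pads) lies 19 mm behind it; z points along the fingers, y is the line along which they close (so a half turn about z gives the same grasp; the last joint's range is limited). The gripper opens to 85 mm and grips with 20 to 120 N. Pads are 22 mm wide; open, the fingers measure 114 mm over their backs; the gripper's body (76 mm by 85 mm) begins 54 mm behind the grasp point. The pads swing forward as they close: fully open they stand 13 mm farther back than shut.
Start: joints at [-1.542, 0.313, 1.498, -0, 1.331, -0.223], TCP at [130.789, -508.454, 231.294] pointing down, gripper open.
Joint ranges: [-2.94, 2.94], [-0.97, 2.17], [0.19, 2.56], [-1.23, 4.37], [0.02, 3.11], [-2.88, 2.88]. Speed limits (rad/s): [2.39, 2.39, 3.01, 3.14, 3.14, 3.14].

## Interface

Orientations are given as a unit quaternion [w, x, y, z].
In Python, from rig import telemetry, optics, ctrl gives the robot as it stands.
- The arm moves only by the tool servo_tool, never from a script. Its argument "deltas" is a list of rows, each a list of 3 entries, a list of its own where there are three numbers: the shift along the tool's x, y, z in units of 20 cm (1.0 is 20 cm), then the turn, a rotation vector about the tool's x, y, z in units of 90 degrees (1.0 is 90 degrees), then the opening, from 0 (shut) to 1 (fully open). A call has 1 to 8 rows; each row shifts and turns the commanded pose from where the row before left it, along the tool's axes as they then stand; what a row does not reach is not made up. A row lasts 1/10 s, in which the tool goes at most 50 mm and 8.59 degrees, less where a joint would pass 70% of its speed; a pose out of reach is approached as far as the arm can. A call with a number of a shift or a turn outside -1 to 1 is refused whole. A call with a gripper value outside its range is refused whole. The fingers move at their own pace and stop on an object; "squeeze" is the grip in N (left out, the last holds). Time passes only in rows, so rows that do not move let the fingers close. It gives the time, the measured TCP pose, the force, the opening and the grip force at its end, in the units of the state.
- telemetry.sense(): the state, without advancing time (a new reading comes with each control period).
- optics.capture(name): name is "scene" or "top"; returns the picture (384x512x3 uint8, blue, green, red); there is no depth.
- optics.camera_model(name): a dict with "vfov" (degrees; the focal length in pixels is half the picture's height over the tangent of half this angle, whatever the lens; pixels are square), "cx", "cy" (the principal point, pixels), "dist" ([k1, k2, p1, p2, k3] as OpenCV has them; the pictures are not rectified), "R" (3x3) and "t" (3): a world point X has camera coordinates R X + t. Camera axes: x right, y down, z forward; pixel columns grow to the right and rows downward; lengths in mm; the calibration is good to about 2 mm. A picture is of the moment at which its call begins. camera_model takes no time and is no camera call.
- ctrl.finish_job(): hands the job in; it is judged then, once.
The state is a dict: "time_s": time; "joints": joint angles; "dq": joint speeds; "tau": joint torques, N m; "eef_pos": TCP position; "ee_rot": TCP orientation; "force": force on the tool from outside, world axes, zero at the start; "wrist_torque": the same for the moment, N m; "grip_width": opening from 0.0 (shut) to 1.0 (fully open); "grip_force": force on a finger pad.
Only numpy, scipy, OpenCV 4.12 (cv2) and the standard library are available. Lean on these libraries where they do the work, as an engineer would, in place of code of your own. Each camera call takes 0.05 s, during which the arm holds its last target. There are 200 camera calls.

## Task

Grade the steel valve plunger that lies in the front lane (the one nearest the robot) of the left-hand rack: slide it nose first (the thin stem is its handle) down the sloping row of ring gauges, starting at the largest ring, until a ring stops it, without forcing it. Then draw it out and lay it gently in the lane of the right-hand rack that belongs to the ring that stopped it: front lane for the second ring, middle lane for the third, back lane for the fourth and smallest. Leave the other two plungers where they lie.

Things in the scene. Friction and masses are not known exactly. Their poses are not given: they have to be found in the camera images.
- plunger_a: Steel valve plunger lying level, 134 mm long: cylindrical land 85 mm long (its diameter: see plunger_b), behind it a flange 29 mm across, 4 mm thick, then a bare stem 12 mm across, 45 mm long, to hold it by (grip it firmly). Origin on the axis in the middle of the land; x axis to the nose, which is at +42.5 mm; stem from -46.5 to -91.5 mm.
- plunger_b: Plunger like plunger_a. The three look alike and differ only in the land: one each of 23.4, 20.4 and 17.4 mm diameter; which one lies in the front lane changes from start to start, and the gauge tells. Hollow, 50 to 95 g each. The nose edge is chamfered, 1.3 mm on the radius over 2 mm.
- plunger_c: Plunger like plunger_a. In a rack its axis lies 50.5, 48.4 or 46.3 mm above the bench for the 23.4, 20.4 or 17.4 mm land; the stem sticks out free beyond the rack's -x side, the next stems 50 mm away.
- plunger_a_nose (a point): Centre of the nose face of plunger_a.
- plunger_b_nose (a point): Centre of the nose face of plunger_b.
- plunger_c_nose (a point): Centre of the nose face of plunger_c.
- ring_row: Four rigid steel ring gauges on one axis on a sloping rail of a fixed grey stand. x axis: the rings' axis, the way a plunger goes in, 30 degrees below level, downhill from left to right as the robot sees it, turned by up to 0.3 rad; y level, z square to the axis, up. Origin as ring_1. Each ring 10 mm thick; entry faces at x = 0, 22, 44, 66 mm. Rail 30 mm below the axis, x = -7 to 83 mm.
- ring_1 (a point): Centre of the entry face of the first, largest, uppermost ring (bore 25 mm, outside 46 mm), about 90 mm above the bench. Free space uphill of it. All three plungers pass it. The rings after it have bores of 22, 19 and 16 mm, outside 42, 38 and 34 mm.
- ring_4 (a point): Centre of the entry face of the fourth, smallest ring, 66 mm down the axis from ring_1. The second ring stops the 23.4 mm plunger, the third the 20.4 mm one, the fourth the 17.4 mm one, each with the nose 0 to 2 mm past that ring's entry face; a few newtons show the stop.
- incoming_rack: Left-hand rack, fixed, with the three waiting plungers: 150 x 86 mm, 47 mm high, two white cross rails (10 mm thick, at x = -35 and +24 mm) with 90 degree V notches 13 mm deep, lanes 50 mm apart. x axis along the lanes to the nose end (left to right as the robot sees it, turned by up to 0.25 rad); y across, away from the robot; origin under the middle lane.
- incoming_rack_front (a point): On the axis of the front lane (nearest the robot) of the left-hand rack, where the middle of a plunger's land lies, 48.5 mm above the bench. The plunger to grade is the one here. A tall test stand with a clear guard plate is fixed behind the space between this rack and the gauge, from 0.50 m ahead of the robot's base: pass in front of it.
- grading_rack: Right-hand rack, fixed and empty, of the same build, size and axes as incoming_rack. Two, three and four small studs on its base mark the front, middle and back lanes. A plunger lies in a V notch of both rails, its stem out over the -x (left) edge.
- grading_rack_front (a point): On the axis of the front lane of the right-hand rack, 48.5 mm above the bench: here belongs the middle of the land of a plunger stopped by the second ring (its axis then rests 50.5 mm above the bench).
- grading_rack_middle (a point): On the axis of the middle lane of the right-hand rack, 48.5 mm above the bench: here belongs the middle of the land of a plunger stopped by the third ring (its axis then rests 48.4 mm above the bench).
- grading_rack_back (a point): On the axis of the back lane of the right-hand rack, 48.5 mm above the bench: here belongs the middle of the land of a plunger stopped by the fourth ring (its axis then rests 46.3 mm above the bench).

How it is judged (in metres and radians):
On the way:
1. the plunger has gone nose first down the ring row until the ring that is too small for it stops it (((x of plunger_a_nose in the frame of ring_row between 0.021 and 0.027 m and y of plunger_a_nose in the frame of ring_row between -0.004 and 0.004 m and z of plunger_a_nose in the frame of ring_row between -0.004 and 0.004 m and angle between the x axis of plunger_a and the x axis of ring_row, either way round below 0.15 rad) or (x of plunger_b_nose in the frame of ring_row between 0.043 and 0.049 m and y of plunger_b_nose in the frame of ring_row between -0.004 and 0.004 m and z of plunger_b_nose in the frame of ring_row between -0.004 and 0.004 m and angle between the x axis of plunger_b and the x axis of ring_row, either way round below 0.15 rad) or (x of plunger_c_nose in the frame of ring_row between 0.065 and 0.071 m and y of plunger_c_nose in the frame of ring_row between -0.004 and 0.004 m and z of plunger_c_nose in the frame of ring_row between -0.004 and 0.004 m and angle between the x axis of plunger_c and the x axis of ring_row, either way round below 0.15 rad))), for 0.1 s.
At the end, for the whole second after the job is handed in: The plunger from the left rack's front lane rests in the right rack's V notches in the lane of the ring that stopped it: land's middle within 14 mm of the lane's point, axis within 0.1 rad of the lane (either way round); the other two lie within 10 mm of where they lay (((distance between plunger_a and grading_rack_front below 0.014 m and angle between the x axis of plunger_a and the x axis of grading_rack, either way round below 0.1 rad and linear speed of plunger_a below 0.02 m/s and horizontal distance between plunger_a and incoming_rack_front above 0.1 m and distance of each of plunger_b, plunger_c from where it was at the start of the episode below 0.01 m and horizontal distance between each of plunger_b, plunger_c and incoming_rack_front above 0.03 m) or (distance between plunger_b and grading_rack_middle below 0.014 m and angle between the x axis of plunger_b and the x axis of grading_rack, either way round below 0.1 rad and linear speed of plunger_b below 0.02 m/s and horizontal distance between plunger_b and incoming_rack_front above 0.1 m and distance of each of plunger_a, plunger_c from where it was at the start of the episode below 0.01 m and horizontal distance between each of plunger_a, plunger_c and incoming_rack_front above 0.03 m) or (distance between plunger_c and grading_rack_back below 0.014 m and angle between the x axis of plunger_c and the x axis of grading_rack, either way round below 0.1 rad and linear speed of plunger_c below 0.02 m/s and horizontal distance between plunger_c and incoming_rack_front above 0.1 m and distance of each of plunger_a, plunger_b from where it was at the start of the episode below 0.01 m and horizontal distance between each of plunger_a, plunger_b and incoming_rack_front above 0.03 m))); the robot touches nothing.
It fails at once if a plunger is forced into the rings with more than 50 N (contact force between any of plunger_a, plunger_b, plunger_c and ring_row above 50 N).
It fails at once if a plunger is dropped into the right-hand rack from more than about 2 cm (faster than 0.6 m/s within 45 mm of a lane's point) ((linear speed of plunger_a above 0.6 m/s and (distance between plunger_a and grading_rack_front below 0.045 m or distance between plunger_a and grading_rack_middle below 0.045 m or distance between plunger_a and grading_rack_back below 0.045 m)) or (linear speed of plunger_b above 0.6 m/s and (distance between plunger_b and grading_rack_front below 0.045 m or distance between plunger_b and grading_rack_middle below 0.045 m or distance between plunger_b and grading_rack_back below 0.045 m)) or (linear speed of plunger_c above 0.6 m/s and (distance between plunger_c and grading_rack_front below 0.045 m or distance between plunger_c and grading_rack_middle below 0.045 m or distance between plunger_c and grading_rack_back below 0.045 m))).
It also fails if it takes over 54 s, if anything falls off the work surface, if the arm or the gripper's body presses on something with over 40 N, if the wrist force passes 120 N, or if a joint passes its speed limit or range.

## Working session

There is one attempt and no reset: what is moved stays moved. The work goes in short steps, Python scripts to look and compute and a tool call to move; the robot and the scene stay as the last step left them, time stands still between calls to the robot, and variables do not carry over. Pictures are saved under pics/ and viewed, at most 10 in all, crops included, and the job is handed in when it is done.

Besides the shell and the picture viewer there is one more tool, called by a JSON object that holds its "fn" and its "kwargs". servo_tool: Moves the arm, as the interface text tells. Its arguments: {"type":"object","properties":{"deltas":{"type":"array"},"squeeze":{"type":"number"}},"required":["deltas"]}

```bash
mkdir -p pics; ls
python3 - <<'E'
from rig import telemetry, optics
import cv2
for n in("scene","top"):
    cv2.imwrite(f"pics/{n}0.png",optics.capture(n)); m=optics.camera_model(n); print(n,m)
print(telemetry.sense())
E
```

```text
pics
scene {'vfov': 42.367130855062065, 'cx': 257.6130305013973, 'cy': 187.96749339240688, 'dist': array([-0.11061086,  0.        ,  0.        ,  0.        ,  0.        ]), 'R': array([[-0.87439743, -0.48520599, -0.00206943],
       [-0.28603187,  0.51889836, -0.80556207],
       [ 0.39193737, -0.70378949, -0.59250777]]), 't': array([393.26573252, 258.95936961, 972.16193915])}
top {'vfov': 45.60145937060473, 'cx': 246.01767782536294, 'cy': 194.3762918964183, 'dist': array([-0.16548241,  0.        ,  0.        ,  0.        ,  0.        ]), 'R': array([[-0.01525078, -0.99954443, -0.02604499],
       [-0.99407332,  0.01796106, -0.10721772],
       [ 0.10763667,  0.02425547, -0.99389437]]), 't': array([ -43.44603348,  480.55738749, 1126.64639326])}
{'time_s': 0.1, 'joints': array([-1.54242328e+00,  3.13400775e-01,  1.49832082e+00,  1.55120957e-05,
        1.33100686e+00, -2.23396762e-01]), 'dq': array([-0.00162502, -0.00034142, -0.00271761, -0.00146534, -0.00066801,
       -0.00172558]), 'tau': array([ 1.65331392e-03, -4.12904227e+01, -2.60144126e+01, -2.86644554e-04,
        3.05791255e-03,  8.96822286e-06]), 'eef_pos': array([ 130.77456232, -508.22932657,  230.80402762]), 'ee_rot': array([-5.64470091e-04,  9.92087025e-01,  1.25550833e-01,  6.27866926e-05]), 'force': array([ 0.06784799, -0.34085502, -0.3500605 ]), 'wrist_torque': array([ 0.02815735,  0.00474011, -0.02281264]), 'grip_force': 0.0, 'grip_width': 1.0008957013433002}
```

View pics/scene0.png

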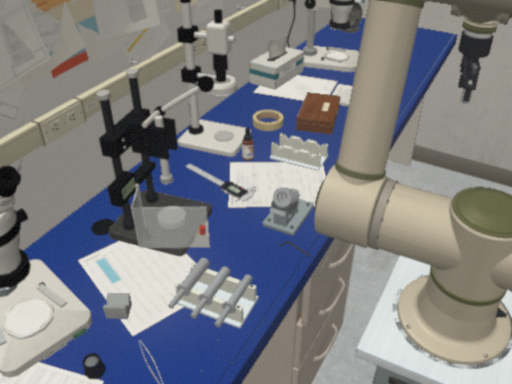

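View pics/top0.png

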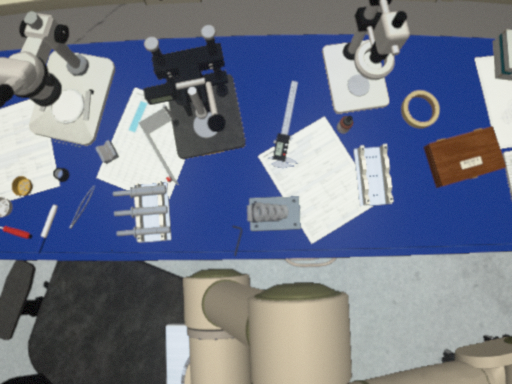

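The scene view has the incoming rack at about (213,293), the gauge at (288,210) and the grading rack at (298,150). In the top view they are at (143,212), (273,213) and (375,175). Next I'll enlarge these areas.

Run:
```python
import cv2,numpy as np
s=cv2.imread("pics/scene0.png");t=cv2.imread("pics/top0.png")
def c(i,x,y,w=66,h=75,k=4): return cv2.resize(i[y:y+h,x:x+w],None,fx=k,fy=k,interpolation=cv2.INTER_CUBIC)
# 3 columns x 2 rows, each 264x300
a=np.hstack([c(t,110,174),c(t,241,178),c(t,346,138)])
b=np.hstack([cv2.resize(s[254:329,165:265],(264,198)),c(s,257,172),c(s,266,110)]) if 0 else None
b=np.hstack([cv2.resize(s[250:335,163:263],(264,224),interpolation=cv2.INTER_CUBIC),cv2.resize(s[180:240,257:317],(224,224),interpolation=cv2.INTER_CUBIC),cv2.resize(s[125:180,265:335],(304,224),interpolation=cv2.INTER_CUBIC)])
cv2.imwrite("pics/m1.png",np.vstack([a,b]) if a.shape[1]==b.shape[1] else np.vstack([a,cv2.copyMakeBorder(b,0,0,0,0,0)[:, :792]]))
print(a.shape,b.shape)
```

```text
(300, 792, 3) (224, 792, 3)
```

View pics/m1.png

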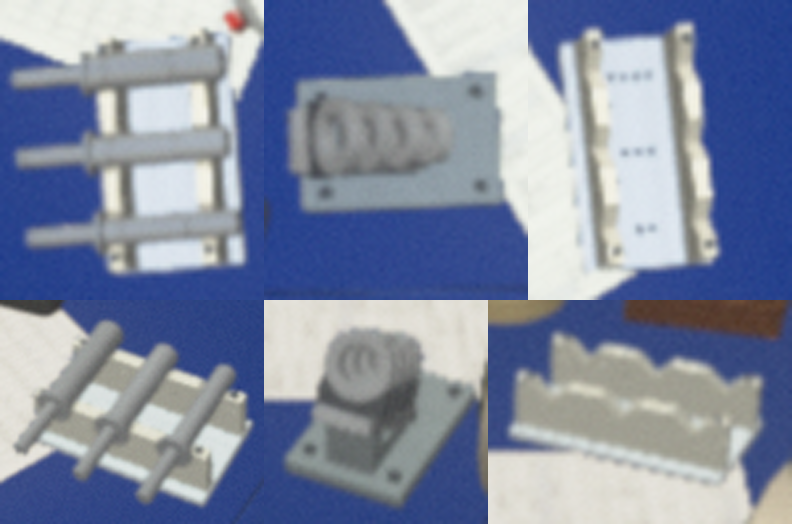

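In the montage, the front plunger's stem runs left at about top (117,233) and ring_1's entry face is near scene (283,198). I'll average several frames, enlarge the gauge, and get the lines by mask.

```bash
cat > h.py <<'E'
import cv2,numpy as np
from rig import telemetry,optics,ctrl
from scipy.spatial.transform import Rotation as Ro
def cam(n):
    m=optics.camera_model(n); f=192/np.tan(np.radians(m["vfov"]/2))
    return np.array([[f,0,m["cx"]],[0,f,m["cy"]],[0,0,1]]),np.array(m["dist"]),np.array(m["R"]),np.array(m["t"])
def ray(n,p):
    K,d,R,t=cam(n); u=cv2.undistortPoints(np.float64(p).reshape(-1,1,2),K,d).reshape(-1,2)
    v=np.c_[u,np.ones(len(u))]@R; return -R.T@t,v/np.linalg.norm(v,axis=1)[:,None]
def onz(n,p,z):
    c,v=ray(n,p); return c+v*((z-c[2])/v[:,2])[:,None]
def tri(ps,pt):
    c1,a=ray("scene",ps);c2,b=ray("top",pt);o=[]
    for u,v in zip(a,b):
        s=np.linalg.lstsq(np.c_[u,-v],c2-c1,rcond=None)[0]; P,Q=c1+s[0]*u,c2+s[1]*v; o.append([*(P+Q)/2,np.linalg.norm(P-Q)])
    return np.array(o)
def px(n,X):
    K,d,R,t=cam(n); return cv2.projectPoints(np.float64(X).reshape(-1,1,3),cv2.Rodrigues(R)[0],t,K,d)[0].reshape(-1,2)
def avg(n,k=4): return np.mean([optics.capture(n).astype(float) for _ in range(k)],0).round().astype(np.uint8)
E
python3 - <<'E'
from h import *
np.set_printoptions(precision=1,suppress=True)
s=avg("scene");t=avg("top");cv2.imwrite("pics/s1.png",s);cv2.imwrite("pics/t1.png",t)
for n in("scene","top"): print(n,ray(n,[[250,190]])[0])
up=lambda i,x,y:cv2.resize(i[y:y+50,x:x+50],None,fx=8,fy=8,interpolation=cv2.INTER_CUBIC)
cv2.imwrite("pics/g1.png",np.hstack([up(t,250,190),up(s,262,182)]))
T=lambda L,ox,oy:[( ox+(X+.5)/4-.5, oy+(Y+.5)/4-.5) for X,Y in L]
# front plunger: stem tip, flange, nose (top crop)
print("front plunger",onz("top",T([(27,237),(100,230),(238,222)],110,174),46.5))
print("gauge base corners z~6",onz("top",T([(300-264,80),(496-264,73),(500-264,203),(304-264,210)],241,178),6))
print("grading rails", onz("top",T([(593-528,33),(614-528,250),(685-528,27),(711-528,245)],346,138),47))
print("incoming rails",onz("top",T([(116,46),(117,256),(207,38),(211,250)],110,174),47))
E
```

```text
scene [ 36.9 740.6 785.4]
top [ 355.8  -79.4 1170.2]
front plunger [[386.2 274.8  46.5]
 [390.2 227.7  46.5]
 [394.2 140.1  46.5]]
gauge base corners z~6 [[ 473.3  -60.1    6. ]
 [ 475.6 -185.7    6. ]
 [ 392.4 -186.1    6. ]
 [ 390.1  -61.3    6. ]]
grading rails [[ 595.  -345.7   47. ]
 [ 457.6 -352.6   47. ]
 [ 598.3 -405.2   47. ]
 [ 459.6 -414.4   47. ]]
incoming rails [[505.7 218.2  47. ]
 [373.9 216.6  47. ]
 [509.6 159.9  47. ]
 [377.1 157.   47. ]]
```

View pics/g1.png

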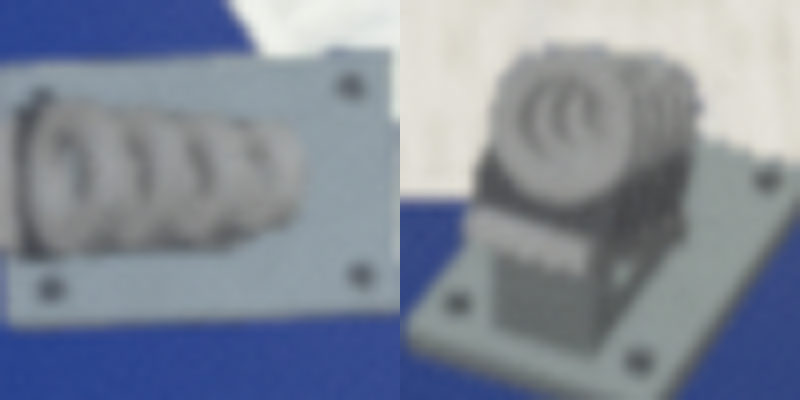

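The 8x crop shows ring_1's entry face centred at about (68,176) in the top view, i.e. px (258.1,211.6). In the scene view it's at about (164,128) in the crop, px (282.1,197.6). The base is aligned with the row.

Run:
```python
from h import *
np.set_printoptions(precision=1,suppress=True)
g=lambda X,Y,ox,oy:(ox+(X+.5)/8-.5,oy+(Y+.5)/8-.5)
print("ring1",tri([g(164,128,262,182)],[g(68,176,250,190)]))
# scene crop A for plungers: scale .3788, check stem tips / nose for front one (149,495)-(222,372)
A=lambda X,Y:(163+(X+.5)*.3788-.5,250+(Y-300+.5)*.3795-.5)
T=lambda X,Y:(110+(X+.5)/4-.5,174+(Y+.5)/4-.5)
print("stem tip",tri([A(147,495)],[T(27,237)]))
# front plunger axis by mask in top picture: profile columns
t=cv2.imread("pics/t1.png").astype(int); 
for x in range(112,172,4):
    col=t[222:244,x]; m=(col[:,0]-col[:,2])  # blue minus red
    print(x,list(m))
```

```text
ring1 [[430.7 -81.2  88.8   1.4]]
stem tip [[383.8 272.   51.8   5. ]]
112 [np.int64(99), np.int64(99), np.int64(99), np.int64(100), np.int64(101), np.int64(101), np.int64(100), np.int64(102), np.int64(101), np.int64(102), np.int64(102), np.int64(101), np.int64(100), np.int64(102), np.int64(102), np.int64(103), np.int64(104), np.int64(104), np.int64(104), np.int64(101), np.int64(102), np.int64(104)]
116 [np.int64(98), np.int64(99), np.int64(99), np.int64(99), np.int64(100), np.int64(98), np.int64(99), np.int64(100), np.int64(91), np.int64(73), np.int64(58), np.int64(54), np.int64(60), np.int64(77), np.int64(92), np.int64(100), np.int64(100), np.int64(101), np.int64(103), np.int64(101), np.int64(102), np.int64(102)]
120 [np.int64(97), np.int64(97), np.int64(98), np.int64(97), np.int64(97), np.int64(98), np.int64(99), np.int64(92), np.int64(60), np.int64(25), np.int64(15), np.int64(11), np.int64(10), np.int64(31), np.int64(71), np.int64(97), np.int64(99), np.int64(102), np.int64(99), np.int64(102), np.int64(102), np.int64(101)]
124 [np.int64(98), np.int64(98), np.int64(96), np.int64(98
[... 2986 characters left out ...]
int64(0), np.int64(7), np.int64(26), np.int64(61), np.int64(92), np.int64(94)]
164 [np.int64(-6), np.int64(-7), np.int64(-6), np.int64(-5), np.int64(1), np.int64(7), np.int64(15), np.int64(17), np.int64(12), np.int64(3), np.int64(-1), np.int64(-6), np.int64(-9), np.int64(-10), np.int64(-7), np.int64(-10), np.int64(-11), np.int64(0), np.int64(28), np.int64(74), np.int64(94), np.int64(97)]
168 [np.int64(16), np.int64(17), np.int64(18), np.int64(21), np.int64(14), np.int64(9), np.int64(12), np.int64(13), np.int64(8), np.int64(6), np.int64(10), np.int64(22), np.int64(20), np.int64(18), np.int64(19), np.int64(20), np.int64(23), np.int64(33), np.int64(53), np.int64(86), np.int64(96), np.int64(96)]
```

Run:
```python
from h import *
np.set_printoptions(precision=3,suppress=True)
t=cv2.imread("pics/t1.png").astype(float); d=t[...,0]-t[...,2]
def edges(v):  # subpixel crossings of 55 around the darkest sample
    i=v.argmin(); a=i
    while a>0 and v[a-1]<55:a-=1
    b=i
    while b<len(v)-1 and v[b+1]<55:b+=1
    return a-1+(v[a-1]-55)/(v[a-1]-v[a]), b+(55-v[b])/(v[b+1]-v[b])
for name,r0,r1,c0,c1 in(("front",224,242,119,130),("mid",202,222,117,129),("back",184,202,116,128)):
    P=[];W=[]
    for c in range(c0,c1):
        e=edges(d[r0:r1,c]); P.append((c,r0+sum(e)/2)); W.append(e[1]-e[0])
    w=onz("top",P,48.4); k=np.polyfit(w[:,1],w[:,0],1)
    row=int(round(P[3][1])); tip=np.interp(-55,-d[row,c0-9:c0+3],np.arange(c0-9,c0+3))
    tw=onz("top",[(tip,P[0][1])],48.4)[0]
    print(name,"tip",tw,"axis dx/dy",k[0],"x at y=250",np.polyval(k,250),"width px",np.mean(W))
# whole-land far edge of nose, front: column where d rises at the nose along row 229
print("nose", d[226:232,160:176].round())
```

```text
front tip [385.934 275.264  48.4  ] axis dx/dy -0.07949599638926802 x at y=250 387.1645149191212 width px 5.581375595365727
mid tip [435.946 282.381  48.4  ] axis dx/dy -0.0757319691646503 x at y=250 437.4275875295614 width px 5.582603739044786
back tip [507.922 284.441  48.4  ] axis dx/dy 0.5281689667468557 x at y=250 495.12770522529877 width px 7.285052605517081
nose [[ -5. -10. -10.  -5.   1.   2.   6.  12.  14.  17.  42.  85.  94.  95.
   95.  95.]
 [  5.   3.   4.   5.   7.   9.   9.  10.   9.  14.  44.  84.  94.  96.
   96.  97.]
 [ 14.  14.  13.  14.  15.  15.  15.  15.  12.  11.  38.  82.  95.  94.
   97.  95.]
 [ 17.  17.  18.  18.  17.  18.  19.  15.  13.  10.  35.  81.  95.  96.
   95.  95.]
 [ 13.  13.  13.  13.  12.  13.  12.  11.   8.  10.  34.  80.  95.  95.
   96.  96.]
 [  7.   6.   6.   4.   3.   4.   4.   4.   6.   9.  29.  74.  96.  97.
   96.  96.]]
```

```bash
cat >> h.py <<'E'
def down(lx,ly,pitch=0):
    """tool rotation: closing line level and square to heading (lx,ly); pitch = axis tilt below level (rad)"""
    l=np.array([lx,ly,0.])/np.hypot(lx,ly); a=l*np.cos(pitch)-np.array([0,0,np.sin(pitch)])
    y=np.cross([0,0,1.],l)   # level
    x=a; z=np.cross(x,y)
    if z[2]>0: y=-y; z=-z
    return np.c_[x,y,z]
def pose():
    s=telemetry.sense(); q=s["ee_rot"]; return np.array(s["eef_pos"]),Ro.from_quat([q[1],q[2],q[3],q[0]]),s
def plan(wps,op,start=None,nd=3):
    """wps: list of (pos, Rmat, nrows); print rows in tool deltas"""
    p,R,s=pose() if start is None else start; out=[]
    for tp,TR,n in wps:
        TR=Ro.from_matrix(TR)
        for k in range(n,0,-1):
            d=R.inv().apply(np.array(tp)-p)/k/200; rv=(R.inv()*TR).as_rotvec()/k/(np.pi/2)
            d=d.round(nd);rv=rv.round(nd); p=p+R.apply(d*200); R=R*Ro.from_rotvec(rv*np.pi/2)
            out.append([(d+0.).tolist(),(rv+0.).tolist(),op])
    for i in range(0,len(out),8): print(str(out[i:i+8]).replace(" ",""))
    print("end",p.round(2),"max shift",max(np.linalg.norm(o[0])*200 for o in out),"max turn deg",max(np.linalg.norm(o[1])*90 for o in out))
    return p,R
E
python3 - <<'E'
from h import *
R=down(.077,-1); p,R0,s=pose(); print(R.round(2),R0.as_matrix().round(2))
# alternative half turn
R2=R@np.diag([-1,-1,1]); 
for q in(R,R2): print(np.degrees((R0.inv()*Ro.from_matrix(q)).as_rotvec()))
E
```

```text
[[ 0.08 -1.   -0.  ]
 [-1.   -0.08 -0.  ]
 [ 0.    0.   -1.  ]] [[ 0.97  0.25  0.  ]
 [ 0.25 -0.97  0.  ]
 [ 0.   -0.   -1.  ]]
[-4.83426008e-03  8.13123472e-04  1.00020588e+02]
[-7.75158007e-04 -4.60854414e-03 -7.99794119e+01]
```

```bash
cat >> h.py <<'E'
H=np.diag([-1.,-1,1])
E
python3 - <<'E'
from h import *
R=down(.077,-1)@H; p,R0,s=pose()
M=lambda f:(R0*Ro.from_rotvec((R0.inv()*Ro.from_matrix(R)).as_rotvec()*f)).as_matrix()
plan([([330,-380,230],M(.3),6),([400,-200,230],M(.55),5),([410,0,220],M(.8),5),([388,251,120],R,8)],.47)
t=cv2.imread("pics/t1.png").astype(int).sum(2)//3
for c in(150,153): print(c,t[182:238,c])
E
```

```text
[[[0.187,-0.062,0.001],[0.0,0.0,-0.044],0.47],[[0.191,-0.049,0.001],[0.0,0.0,-0.045],0.47],[[0.194,-0.036,0.001],[0.0,0.0,-0.044],0.47],[[0.197,-0.022,0.001],[0.0,0.0,-0.045],0.47],[[0.198,-0.008,0.001],[0.0,0.0,-0.044],0.47],[[0.197,0.005,0.001],[0.0,0.0,-0.045],0.47],[[0.167,-0.097,0.0],[0.0,0.0,-0.044],0.47],[[0.173,-0.086,0.0],[0.0,0.0,-0.044],0.47]]
[[[0.179,-0.073,0.0],[0.0,0.0,-0.045],0.47],[[0.183,-0.061,0.0],[0.0,0.0,-0.044],0.47],[[0.187,-0.048,0.0],[0.0,0.0,-0.045],0.47],[[0.176,-0.096,0.01],[0.0,0.0,-0.044],0.47],[[0.182,-0.084,0.01],[0.0,0.0,-0.044],0.47],[[0.187,-0.071,0.01],[0.0,0.0,-0.045],0.47],[[0.192,-0.058,0.01],[0.0,0.0,-0.044],0.47],[[0.195,-0.044,0.011],[0.0,0.0,-0.045],0.47]]
[[[0.151,-0.045,0.062],[0.0,0.0,-0.022],0.47],[[0.152,-0.04,0.063],[0.0,0.0,-0.022],0.47],[[0.154,-0.034,0.062],[0.0,0.0,-0.022],0.47],[[0.155,-0.029,0.063],[0.0,0.0,-0.022],0.47],[[0.156,-0.024,0.062],[0.0,0.0,-0.022],0.47],[[0.156,-0.018,0.063],[0.0,0.0,-0.023],0.47],[[0.157,-0.013,0.062],[0.0,0.0,-0.022],0.47],[[0.157,-0.008,0.063],[0.0,0.0,-0.023],0.47]]
end [387.91 251.02 119.92] max shift 40.1636651713959 max turn deg 4.05
150 [236 235 230 217 176 164 165 164 162 162 154 139 135 176 219 228 228 228
 228 227 228 228 228 226 213 179 171 175 175 170 158 146 157 202 225 228
 228 228 228 228 228 228 228 228 223 202 172 167 170 167 155 149 186 220
 228 228]
153 [226 203 217 211 172 161 164 163 159 154 144 129 140 188 220 227 227 228
 228 227 228 228 227 221 198 170 167 169 170 164 148 140 172 218 228 229
 229 229 229 230 230 229 228 227 211 177 165 167 169 164 154 156 194 221
 228 227]
```

{"fn": "servo_tool", "kwargs": {"deltas": [[[0.187,-0.062,0.001],[0.0,0.0,-0.044],0.47],[[0.191,-0.049,0.001],[0.0,0.0,-0.045],0.47],[[0.194,-0.036,0.001],[0.0,0.0,-0.044],0.47],[[0.197,-0.022,0.001],[0.0,0.0,-0.045],0.47],[[0.198,-0.008,0.001],[0.0,0.0,-0.044],0.47],[[0.197,0.005,0.001],[0.0,0.0,-0.045],0.47],[[0.167,-0.097,0.0],[0.0,0.0,-0.044],0.47],[[0.173,-0.086,0.0],[0.0,0.0,-0.044],0.47]], "squeeze": 80}}

```text
time_s: 1.3
eef_pos: [358.7, -306.6, 229.9]
ee_rot: [-0.0, 0.919, 0.395, 0.0]
force: [0.5, -2.1, -0.4]
grip_width: 0.464
grip_force: 0.0
```

{"fn": "servo_tool", "kwargs": {"deltas": [[[0.179,-0.073,0.0],[0.0,0.0,-0.045],0.47],[[0.183,-0.061,0.0],[0.0,0.0,-0.044],0.47],[[0.187,-0.048,0.0],[0.0,0.0,-0.045],0.47],[[0.176,-0.096,0.01],[0.0,0.0,-0.044],0.47],[[0.182,-0.084,0.01],[0.0,0.0,-0.044],0.47],[[0.187,-0.071,0.01],[0.0,0.0,-0.045],0.47],[[0.192,-0.058,0.01],[0.0,0.0,-0.044],0.47],[[0.195,-0.044,0.011],[0.0,0.0,-0.045],0.47]]}}

```text
time_s: 2.1
eef_pos: [409.8, 1.6, 220.0]
ee_rot: [0.0, 0.774, 0.633, 0.0]
force: [1.5, 0.6, 0.5]
grip_width: 0.471
grip_force: 0.0
```

{"fn": "servo_tool", "kwargs": {"deltas": [[[0.151,-0.045,0.062],[0.0,0.0,-0.022],0.47],[[0.152,-0.04,0.063],[0.0,0.0,-0.022],0.47],[[0.154,-0.034,0.062],[0.0,0.0,-0.022],0.47],[[0.155,-0.029,0.063],[0.0,0.0,-0.022],0.47],[[0.156,-0.024,0.062],[0.0,0.0,-0.022],0.47],[[0.156,-0.018,0.063],[0.0,0.0,-0.023],0.47],[[0.157,-0.013,0.062],[0.0,0.0,-0.022],0.47],[[0.157,-0.008,0.063],[0.0,0.0,-0.023],0.47],[[0,0,0],[0,0,0],0.47]]}}

```text
invalid input at $.deltas: expected 1 to 8 rows
```

{"fn": "servo_tool", "kwargs": {"deltas": [[[0.151,-0.045,0.062],[0.0,0.0,-0.022],0.47],[[0.152,-0.04,0.063],[0.0,0.0,-0.022],0.47],[[0.154,-0.034,0.062],[0.0,0.0,-0.022],0.47],[[0.155,-0.029,0.063],[0.0,0.0,-0.022],0.47],[[0.156,-0.024,0.062],[0.0,0.0,-0.022],0.47],[[0.156,-0.018,0.063],[0.0,0.0,-0.023],0.47],[[0.157,-0.013,0.062],[0.0,0.0,-0.022],0.47],[[0.157,-0.008,0.063],[0.0,0.0,-0.023],0.47]]}}

```text
time_s: 2.9
eef_pos: [387.6, 252.4, 119.5]
ee_rot: [0.0, 0.679, 0.734, 0.0]
force: [0.9, 0.5, 0.2]
grip_width: 0.467
grip_force: 0.0
```

Run:
```python
from h import *
s=avg("scene",1);t=avg("top",2);cv2.imwrite("pics/s2.png",s);cv2.imwrite("pics/t2.png",t)
p,R,st=pose(); print(p,R.as_matrix().round(3),st["force"])
print("TCP px",px("top",[p]),px("scene",[p]))
a=cv2.resize(t[180:255,100:170],None,fx=5.7,fy=5.7,interpolation=cv2.INTER_CUBIC);b=cv2.resize(s[245:320,160:230],None,fx=5.7,fy=5.7,interpolation=cv2.INTER_CUBIC)
cv2.imwrite("pics/v2.png",np.hstack([a,b]))
plan([([387.9,251,29],down(.077,-1)@H,5)],.47)
```

```text
[387.19671594 251.9243242  119.28097138] [[-0.08   0.997 -0.001]
 [ 0.997  0.08  -0.   ]
 [-0.    -0.001 -1.   ]] [-0.07017402 -0.38012044  0.53353573]
TCP px [[116.36104282 231.61610028]] [[219.48720673 290.81572737]]
[[[-0.001,0.001,0.09],[0.0,0.0,0.0],0.47],[[-0.001,0.001,0.09],[0.0,0.0,0.001],0.47],[[-0.001,0.001,0.09],[0.0,0.0,0.0],0.47],[[-0.001,0.0,0.091],[0.0,0.0,0.001],0.47],[[-0.001,0.001,0.09],[-0.001,0.0,0.0],0.47]]
end [387.95 250.95  29.08] max shift 18.20109886792553 max turn deg 0.09
```

View pics/v2.png

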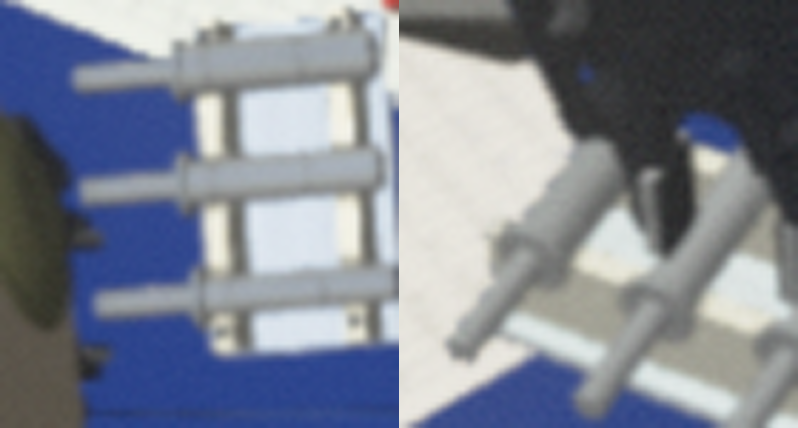

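The top view shows the fingertips straddling the front stem at about (88,235) and (95,358) in the crop, which agrees with the computed TCP pixel. Descending and gripping.

{"fn": "servo_tool", "kwargs": {"deltas": [[[-0.001,0.001,0.091],[0,0,0],0.47],[[-0.001,0.001,0.091],[0,0,0],0.47],[[-0.001,0.001,0.091],[0,0,0],0.47],[[-0.001,0,0.091],[0,0,0],0.47],[[0,0,0.091],[0,0,0],0.47],[[0,0,0],[0,0,0],0.47]]}}

```text
time_s: 3.65
eef_pos: [388.0, 249.1, 27.8]
ee_rot: [-0.001, 0.68, 0.733, -0.001]
force: [0.5, 1.1, -0.1]
grip_width: 0.469
grip_force: 0.0
```

{"fn": "servo_tool", "kwargs": {"deltas": [[[0,0,0],[0,0,0],0],[[0,0,0],[0,0,0],0],[[0,0,0],[0,0,0],0],[[0,0,0],[0,0,0],0],[[0,0,0],[0,0,0],0],[[0,0,0],[0,0,0],0]], "squeeze": 80}}

```text
time_s: 4.25
eef_pos: [388.6, 250.2, 30.0]
ee_rot: [0.0, 0.679, 0.734, 0.0]
force: [-3.5, -1.5, 6.6]
grip_width: 0.107
grip_force: 77.8
```

Run:
```python
from h import *
for i in range(3):
    optics.capture("top"); p,R,s=pose(); print(p.round(2),s["force"].round(2),s["wrist_torque"].round(3),s["grip_width"],s["grip_force"])
```

```text
[388.54 250.17  29.95] [-3.86 -1.99  5.96] [-0.454  0.542 -0.135] 0.110554418254682 77.80200004577637
[388.57 250.16  29.95] [-3.77 -1.71  6.29] [-0.48   0.507 -0.022] 0.11127486677801408 77.80160307884216
[388.58 250.16  29.96] [-4.04 -1.72  6.82] [-0.554  0.501 -0.169] 0.11142935790736434 77.80245780944824
```

{"fn": "servo_tool", "kwargs": {"deltas": [[[0,0,-0.02],[0,0,0],0],[[0,0,-0.04],[0,0,0],0],[[0,0,-0.07],[0,0,0],0],[[0,0,-0.1],[0,0,0],0],[[0,0,-0.14],[0,0,0],0],[[0,0,-0.14],[0,0,0],0],[[0,0,-0.1],[0,0,0],0],[[0,0,0],[0,0,0],0]], "squeeze": 100}}

```text
time_s: 5.2
eef_pos: [389.8, 250.7, 154.0]
ee_rot: [0.001, 0.679, 0.734, 0.003]
force: [-0.4, 0.5, -0.3]
grip_width: 0.106
grip_force: 97.4
```

Run:
```python
from h import *
p,R,s=pose(); print(p,s["force"],s["grip_width"],s["grip_force"],R.as_matrix().round(3))
Rg=down(.018,-1,np.pi/6)@H; print(Rg.round(3))
plan([([400,170,170],down(.077,-1)@H,3),([428.5,48.7,141.8],Rg,5)],0)
```

```text
[389.83382133 250.73323505 153.9593847 ] [-0.37239424  0.47870072 -0.33772446] 0.10611091510538471 97.39365935325623 [[-0.078  0.997  0.006]
 [ 0.997  0.078  0.002]
 [ 0.002  0.006 -1.   ]]
[[-0.016  1.    -0.009]
 [ 0.866  0.018  0.5  ]
 [ 0.5    0.    -0.866]]
[[[-0.135,0.007,-0.027],[0.001,0.0,0.0],0],[[-0.136,0.006,-0.027],[0.001,0.0,0.0],0],[[-0.135,0.007,-0.027],[0.002,-0.001,0.0],0],[[-0.123,0.019,0.028],[-0.002,0.067,0.007],0],[[-0.125,0.02,0.015],[-0.002,0.067,0.008],0],[[-0.126,0.022,0.002],[-0.002,0.066,0.007],0],[[-0.125,0.023,-0.011],[-0.002,0.067,0.007],0],[[-0.124,0.025,-0.023],[-0.002,0.066,0.008],0]]
end [428.52  48.71 141.71] max shift 27.756800968411333 max turn deg 6.075499979425562
```

{"fn": "servo_tool", "kwargs": {"deltas": [[[-0.135,0.007,-0.027],[0.001,0,0],0],[[-0.136,0.006,-0.027],[0.001,0,0],0],[[-0.135,0.007,-0.027],[0.002,-0.001,0],0],[[-0.123,0.019,0.028],[-0.002,0.067,0.007],0],[[-0.125,0.02,0.015],[-0.002,0.067,0.008],0],[[-0.126,0.022,0.002],[-0.002,0.066,0.007],0],[[-0.125,0.023,-0.011],[-0.002,0.067,0.007],0],[[-0.124,0.025,-0.023],[-0.002,0.066,0.008],0]]}}

```text
time_s: 6.0
eef_pos: [427.2, 47.1, 138.7]
ee_rot: [-0.187, 0.678, 0.688, 0.18]
force: [0.8, 0.5, -0.0]
grip_width: 0.104
grip_force: 97.5
```

Run:
```python
from h import *
s=avg("scene",4);t=avg("top",4);cv2.imwrite("pics/s3.png",s);cv2.imwrite("pics/t3.png",t)
p,R,st=pose(); print(p,R.as_matrix().round(3),st["force"])
g=p-19*R.as_matrix()[:,2]; n=g-109*R.as_matrix()[:,0]; print("nose pred",n,px("top",[n]),px("scene",[n]))
up=lambda i,x,y,w,h:cv2.resize(i[y:y+h,x:x+w],None,fx=6,fy=6,interpolation=cv2.INTER_CUBIC)
cv2.imwrite("pics/v3.png",np.hstack([up(t,215,180,66,70),up(s,250,165,66,70)]))
```

```text
[426.84692793  49.34272835 139.07153102] [[-0.015  1.    -0.015]
 [ 0.867  0.02   0.497]
 [ 0.497 -0.006 -0.868]] [ 0.45844038 -0.48998372 -0.77578809]
nose pred [428.72835953 -54.656328   101.35341211] [[246.87365028 212.50954666]] [[277.40421871 199.62253665]]
```

View pics/v3.png

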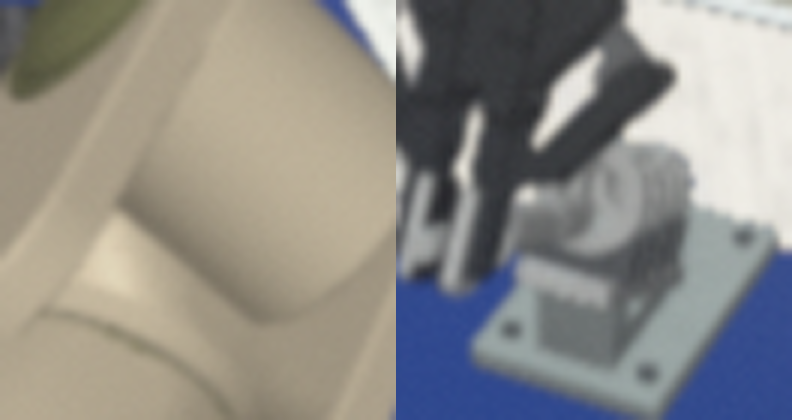

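The top view is blocked by the arm. The scene view shows the plunger held uphill of ring_1 and roughly in line, with the ring at about crop (625,205). I'll enlarge with more contrast and draw the predicted points.

Run:
```python
from h import *
s=cv2.imread("pics/s3.png");s1=cv2.imread("pics/s1.png")
p,R,st=pose(); M=R.as_matrix(); g=p-19*M[:,2]
def up(i): 
    c=i[180:222,262:300].astype(float); c=np.clip((c-60)*1.8,0,255).astype(np.uint8); return cv2.resize(c,None,fx=10.5,fy=10.5,interpolation=cv2.INTER_CUBIC)
a,b=up(s),up(s1)
for q,col in((g-109*M[:,0],(0,0,255)),(g-60*M[:,0],(0,255,0))):
    u=(px("scene",[q])[0]-[262,180]+.5)*10.5-.5; cv2.circle(a,tuple(u.round().astype(int)),3,col,-1); print(u)
u=(px("scene",[[430.7,-81.2,88.8]])[0]-[262,180]+.5)*10.5-.5
for i in(a,b): cv2.circle(i,tuple(u.round().astype(int)),3,(255,0,0),-1)
print(u); cv2.imwrite("pics/v4.png",np.hstack([a,b]))
```

```text
[166.49429649 210.78663484]
[ 78.06135359 228.63745918]
[212.36285563 188.72549752]
```

View pics/v4.png

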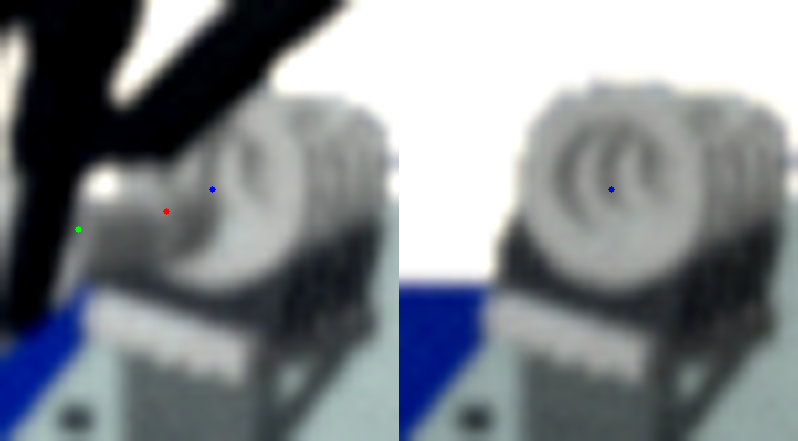

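The crop shows ring_1's outline centred at about (215,189), matching the triangulated point at (212,189). The plunger band sits left of it with the nose edge at about x=213. Profiles across the band will give the axis.

Run:
```python
from h import *
s=cv2.imread("pics/s3.png").astype(int);s1=cv2.imread("pics/s1.png").astype(int)
print("rows 190..210")
for c in range(268,285): print(c,' '.join(f"{v:4d}" for v in s[190:210,c].sum(1)//3),"|",' '.join(f"{v:4d}" for v in (s[190:210,c,0]-s[190:210,c,2])))
print()
for c in range(272,285): print(c,' '.join(f"{v:4d}" for v in s1[190:210,c].sum(1)//3))
```

```text
rows 190..210
268   56   55   56   55   56   56   57   57   66   70   76   82   92  108  122  129  131  125  113   98 |    5    5    6    7    5    5    6    5    4    4    6    3    3    3    1    2    4   12   28   55
269   56   57   59   57   60   60   75  102  115  114  114  115  121  126  130  126  119  112  110  111 |    6    6    5    5    7    6    4    1    1    4    2    2    3    3    1    3   11   30   47   52
270   58   58   58   58   61   77  124  166  165  141  128  125  123  122  117  108  104  113  131  145 |    5    6    6    6    6    4   -1   -5   -3    3    3    2    1    2    2    4   12   29   30   22
271   59   59   60   61   63  100  165  202  186  148  127  118  112  110  106   99   97  117  145  161 |    5    5    4    6    4    1   -7   -9   -4    1    2    1    0    1    1    3    6   12   11    6
272   67   61   61   60   70  110  174  203  183  148  126  113  107  105  102   97   95  117  151  168 |    3    4    5    5    5   -2   -7   -9   -6   -1    0    2    2    1    1    2    3    6    6    5
273   86   62   61   60   65   97  144  169  161  139  1
[... 3068 characters left out ...]
1  121  124  125  127  128  135  147  150  152  149  138  115   91   90  111
279  149  140  128  124  132  140  142  145  141  136  134  140  148  151  151  143  124   99   88  102
280  149  139  130  132  139  140  139  141  144  146  145  143  148  153  152  146  129  105   89   97
281  149  137  130  130  126  122  124  126  131  142  147  148  151  152  150  149  136  113   90   90
282  147  137  127  122  120  125  128  129  128  136  148  150  151  150  151  148  139  114   91   85
283  147  136  125  127  134  144  146  145  144  142  146  151  152  152  152  150  137  113   90   85
284  150  141  132  132  139  141  142  146  151  149  150  154  156  155  152  148  134  107   88   82
```

{"fn": "servo_tool", "kwargs": {"deltas": [[[0,0.006,-0.013],[0,0,0],0],[[0,0.006,-0.013],[0,0,0],0],[[-0.03,0,0],[0,0,0],0],[[-0.03,0,0],[0,0,0],0],[[-0.03,0,0],[0,0,0],0],[[-0.02,0,0],[0,0,0],0],[[0,0,0],[0,0,0],0]]}}

```text
time_s: 7.1
eef_pos: [429.8, 26.1, 132.0]
ee_rot: [-0.186, 0.678, 0.688, 0.178]
force: [0.0, 0.5, -0.5]
grip_width: 0.105
grip_force: 97.5
```

```bash
cat >> h.py <<'E'
def rel(off=3.,L=109.):
    """nose in ring frame from kinematics"""
    p,R,s=pose(); M=R.as_matrix(); n=p-(19-off)*M[:,2]-L*M[:,0]; G=down(.018,-1,np.pi/6)@H
    d=(n-[431.7,-81.2,88.8])@G; F=s["force"]@G
    print("t",s["time_s"],"tcp",p.round(1),"nose x",(-d[0]).round(2),"lat",d[1].round(2),"up",(-d[2]).round(2),"| F back-uphill",F[0].round(1),"lat",F[1].round(1),"up",-F[2].round(1),"torque tool",R.inv().apply(s["wrist_torque"]).round(2))
    print(M.round(3)[:,0],M.round(3)[:,1])
E
python3 - <<'E'
from h import *
rel(); s=avg("scene",3).astype(int); cv2.imwrite("pics/s5.png",s); rel()
for c in range(268,292): print(c,' '.join(f"{v:4d}" for v in s[188:212,c].sum(1)//3))
E
```

```text
t 7.1 tcp [429.8  26.1 132. ] nose x -5.59 lat -0.36 up -0.05 | F back-uphill 0.2 lat 0.0 up -0.7 torque tool [-0.05 -0.28 -0.04]
[-0.011  0.867  0.498] [ 1.     0.017 -0.007]
t 7.25 tcp [429.8  26.6 132.4] nose x -6.22 lat -0.18 up 0.07 | F back-uphill -0.3 lat 0.2 up -0.8 torque tool [-0.02 -0.28  0.03]
[-0.012  0.867  0.498] [ 1.     0.018 -0.006]
268   60   61   61   60   60   64   67   66   62   61   60   59   59   59   58   56   58   53   53   66   79   88   92   92
269   61   59   59   60   57   58   60   59   60   60   55   54   53   55   53   58   68   68   71   83   98  108  113  107
270   59   59   59   57   57   55   57   54   54   59   58   57   65   75   81   91   98   97   92  107  129  144  147  140
271   56   56   56   57   58   57   55   57   64   70   75   85  100  117  127  128  120  102   96  115  144  162  160  159
272   58   56   59   60   60   62   71   85   95  102  111  119  123  126  126  119  105   94   93  116  150  165  167  165
273   59   63   62   62   68   90  112  127  125  121  120  123  123  116  109  101   91   87   88  109  141  164  167  166
274
[... 1646 characters left out ...]
3  151  152  152  152  154  161  164  165  164  157  137  108   90   88   88   88   91
288  189  164  158  158  159  161  159  158  161  161  160  160  161  162  162  157  140  115   95   87   85   84   83   83
289  200  163  150  147  151  155  160  161  161  161  163  161  160  159  152  139  117   95   84   79   76   75   74   79
290  201  162  146  141  142  151  154  154  156  156  156  151  150  143  130  115   97   80   76   74   73   75   78   83
291  201  164  145  144  146  142  138  138  140  138  134  133  130  125  118  102   90   80   78   79   76   75   78   82[ WARN:0@2.167] global loadsave.cpp:1063 imwrite_ Unsupported depth image for selected encoder is fallbacked to CV_8U.
```

{"fn": "servo_tool", "kwargs": {"deltas": [[[-0.02,0,0],[0,0,0],0],[[-0.02,0,0],[0,0,0],0],[[-0.02,0,0],[0,0,0],0],[[0,0,0],[0,0,0],0]]}}

```text
time_s: 7.65
eef_pos: [430.0, 15.8, 126.1]
ee_rot: [-0.186, 0.678, 0.689, 0.178]
force: [-0.5, -0.5, -0.5]
grip_width: 0.099
grip_force: 97.5
```

```bash
python3 -c "
from h import *
rel()"
```

```text
t 7.65 tcp [430.   15.8 126.1] nose x 6.3 lat -0.29 up 0.05 | F back-uphill -0.7 lat -0.5 up -0.2 torque tool [ 0.02 -0.25  0.04]
[-0.012  0.867  0.498] [ 1.     0.017 -0.007]
```

{"fn": "servo_tool", "kwargs": {"deltas": [[[-0.02,0,0],[0,0,0],0],[[-0.02,0,0],[0,0,0],0],[[-0.02,0,0],[0,0,0],0],[[-0.02,0,0],[0,0,0],0],[[0,0,0],[0,0,0],0]]}}

```text
time_s: 8.15
eef_pos: [430.2, 1.9, 118.2]
ee_rot: [-0.186, 0.678, 0.689, 0.178]
force: [0.5, 0.5, -0.2]
grip_width: 0.101
grip_force: 97.5
```

{"fn": "servo_tool", "kwargs": {"deltas": [[[-0.01,0,0],[0,0,0],0],[[-0.01,0,0],[0,0,0],0],[[0,0,0],[0,0,0],0]]}}

```text
time_s: 8.45
eef_pos: [430.3, -1.3, 116.3]
ee_rot: [-0.186, 0.678, 0.689, 0.178]
force: [0.4, 0.5, -1.3]
grip_width: 0.099
grip_force: 97.5
```

```bash
python3 -c "
from h import *
rel()"
```

```text
t 8.45 tcp [430.3  -1.3 116.3] nose x 25.99 lat -0.27 up 0.15 | F back-uphill -0.2 lat 0.4 up -1.3 torque tool [-0.05 -0.27 -0.04]
[-0.012  0.867  0.498] [ 1.     0.018 -0.006]
```

{"fn": "servo_tool", "kwargs": {"deltas": [[[-0.015,0,0],[0,0,0],0],[[-0.015,0,0],[0,0,0],0],[[-0.015,0,0],[0,0,0],0],[[-0.015,0,0],[0,0,0],0],[[0,0,0],[0,0,0],0]]}}

```text
time_s: 8.95
eef_pos: [430.4, -11.9, 110.3]
ee_rot: [-0.186, 0.678, 0.689, 0.178]
force: [-0.4, 0.0, -1.2]
grip_width: 0.1
grip_force: 97.5
```

{"fn": "servo_tool", "kwargs": {"deltas": [[[-0.01,0,0],[0,0,0],0],[[-0.01,0,0],[0,0,0],0],[[-0.01,0,0],[0,0,0],0],[[0,0,0],[0,0,0],0]]}}

```text
time_s: 9.35
eef_pos: [430.7, -17.1, 107.4]
ee_rot: [-0.186, 0.678, 0.689, 0.178]
force: [1.4, -0.6, -1.5]
grip_width: 0.1
grip_force: 97.5
```

```bash
python3 -c "
from h import *
rel()"
```

```text
t 9.35 tcp [430.7 -17.1 107.4] nose x 44.12 lat -0.14 up 0.3 | F back-uphill -1.3 lat 1.3 up -1.0 torque tool [-0.18 -0.36 -0.17]
[-0.013  0.867  0.498] [ 1.     0.018 -0.006]
```

{"fn": "servo_tool", "kwargs": {"deltas": [[[-0.01,0,0],[0,0,0],0],[[-0.01,0,0],[0,0,0],0],[[0,0,0],[0,0,0],0]]}}

```text
time_s: 9.65
eef_pos: [430.6, -20.5, 105.4]
ee_rot: [-0.186, 0.678, 0.689, 0.178]
force: [1.6, -0.7, -2.0]
grip_width: 0.102
grip_force: 97.5
```

```bash
python3 -c "
from h import *
rel()"
```

```text
t 9.65 tcp [430.6 -20.5 105.4] nose x 48.11 lat -0.26 up 0.27 | F back-uphill -1.6 lat 1.6 up -1.4 torque tool [-0.3  -0.33 -0.18]
[-0.012  0.867  0.498] [ 1.     0.018 -0.006]
```

{"fn": "servo_tool", "kwargs": {"deltas": [[[-0.01,0.002,0.001],[0,0,0],0],[[-0.01,0.001,0.001],[0,0,0],0],[[-0.01,0,0],[0,0,0],0],[[0,0,0],[0,0,0],0]]}}

```text
time_s: 10.05
eef_pos: [431.1, -25.4, 101.9]
ee_rot: [-0.186, 0.678, 0.689, 0.178]
force: [0.2, -0.3, 0.2]
grip_width: 0.105
grip_force: 97.5
```

```bash
python3 -c "
from h import *
rel()"
```

```text
t 10.05 tcp [431.1 -25.4 101.9] nose x 54.1 lat 0.1 up -0.27 | F back-uphill -0.2 lat 0.2 up 0.3 torque tool [ 0.01 -0.21 -0.07]
[-0.012  0.867  0.498] [ 1.     0.018 -0.007]
```

{"fn": "servo_tool", "kwargs": {"deltas": [[[-0.01,0,0],[0,0,0],0],[[-0.01,0,0],[0,0,0],0],[[-0.01,0,0],[0,0,0],0],[[-0.01,0,0],[0,0,0],0],[[0,0,0],[0,0,0],0]]}}

```text
time_s: 10.55
eef_pos: [431.3, -32.3, 98.0]
ee_rot: [-0.186, 0.678, 0.689, 0.178]
force: [1.1, -0.1, -0.4]
grip_width: 0.103
grip_force: 97.5
```

{"fn": "servo_tool", "kwargs": {"deltas": [[[-0.005,0,0],[0,0,0],0],[[-0.005,0,0],[0,0,0],0],[[-0.005,0,0],[0,0,0],0],[[0,0,0],[0,0,0],0]]}}

```text
time_s: 10.95
eef_pos: [431.4, -33.5, 97.2]
ee_rot: [-0.187, 0.677, 0.689, 0.18]
force: [1.8, 9.2, 5.1]
grip_width: 0.104
grip_force: 97.6
```

```bash
python3 -c "
from h import *
rel()"
```

```text
t 10.95 tcp [431.4 -33.5  97.2] nose x 63.53 lat 0.33 up -0.67 | F back-uphill 10.5 lat 2.0 up -0.2 torque tool [-0.4   1.33 -0.19]
[-0.013  0.865  0.501] [ 1.     0.018 -0.006]
```

{"fn": "servo_tool", "kwargs": {"deltas": [[[-0.005,0,0],[0,0,0],0],[[0,0,0],[0,0,0],0],[[0,0,0],[0,0,0],0]]}}

```text
time_s: 11.25
eef_pos: [431.3, -33.6, 97.0]
ee_rot: [-0.188, 0.677, 0.689, 0.18]
force: [2.7, 13.3, 7.5]
grip_width: 0.1
grip_force: 97.6
```

```bash
python3 -c "
from h import *
rel()"
```

```text
t 11.25 tcp [431.3 -33.6  97. ] nose x 63.7 lat 0.26 up -1.02 | F back-uphill 15.3 lat 2.9 up -0.1 torque tool [-0.36  2.08 -0.18]
[-0.013  0.865  0.502] [ 1.     0.019 -0.006]
```

Firm stop at ring 4: 15 N with no further travel, after passing rings 1 to 3 freely. That makes it the 17.4 mm plunger, so it goes in the back lane. Drawing it out and measuring the right-hand rack more closely.

{"fn": "servo_tool", "kwargs": {"deltas": [[[0.02,0,0],[0,0,0],0],[[0.04,0,0],[0,0,0],0],[[0.06,0,0],[0,0,0],0],[[0.06,0,0],[0,0,0],0],[[0.06,0,0],[0,0,0],0],[[0.08,0,0],[0,0,0],0],[[0.1,0,0],[0,0,0],0],[[0.1,0,0],[0,0,0],0]]}}

```text
time_s: 12.05
eef_pos: [429.9, 55.9, 148.8]
ee_rot: [-0.186, 0.678, 0.689, 0.178]
force: [0.2, 0.2, -0.6]
grip_width: 0.099
grip_force: 97.5
```

Run:
```python
from h import *
np.set_printoptions(precision=3,suppress=True)
rel()
t=cv2.imread("pics/t1.png").astype(float); d=t[...,0]-t[...,2]; b=t.mean(2)
for a,(c0,c1) in (("L",(356,375)),("R",(378,396))):
    P=[]
    for r in range(147,206):
        v=d[r,c0:c1]; m=np.where(v<2)[0]
        if len(m): 
            e=m[-1]; 
            if e+1<len(v): P.append((c0+e+(2-v[e])/(v[e+1]-v[e]),r,c0+m[0]))
    P=np.array(P); w=onz("top",P[:,:2],47); k=np.polyfit(w[:,0],w[:,1],1); res=w[:,1]-np.polyval(k,w[:,0])
    print(a,len(P),"heading",k[0],"y at x=527",np.polyval(k,527),"res std",res.std(),"x range",w[[0,-1],0]); print(P[::4,0].round(1), (P[:,0]-P[:,2])[::4].round(1))
# scene view stud/wall free check: base-plate mask (bluish white)
C=[((629-528+.5)/4-.5+346,(75+.5)/4-.5+138),((638-528+.5)/4-.5+346,(152+.5)/4-.5+138),((647-528+.5)/4-.5+346,(229+.5)/4-.5+138)]
print("studs",onz("top",C,8))
```

```text
t 12.05 tcp [429.9  55.9 148.8] nose x -39.8 lat 0.4 up -0.41 | F back-uphill -0.1 lat 0.2 up -0.6 torque tool [-0.03 -0.27 -0.02]
[-0.013  0.867  0.498] [ 1.     0.018 -0.006]
L 59 heading 0.05876672771490785 y at x=527 -353.5559922427365 res std 1.1782904620301053 x range [592.064 445.415]
[363.2 363.9 363.8 365.3 365.7 366.2 366.1 365.9 367.4 367.9 368.4 368.2
 368.2 369.3 369.6] [ 3.2  5.9  4.8  6.3  6.7  6.2  6.1  9.9  6.4 11.9 12.4 12.2 12.2 13.3
 13.6]
R 56 heading 0.05828504601867355 y at x=527 -411.41746409654553 res std 1.2641999727457611 x range [591.469 451.773]
[385.2 386.1 386.4 388.  388.4 388.5 388.2 389.1 390.2 390.4 391.1 390.2
 391.2 391.7] [4.2 5.1 5.4 7.  6.4 6.5 5.2 6.1 6.2 6.4 6.1 5.2 6.2 5.7]
studs [[ 575.172 -377.351    8.   ]
 [ 524.49  -380.722    8.   ]
 [ 474.324 -384.269    8.   ]]
```

Run:
```python
from h import *
Rl=down(.0586,-1)@H
plan([([430,90,200],down(.018,-1,np.pi/6)@H,2),([440,60,235],Rl,5),([480,-120,235],Rl,5),([565,-290,200],Rl,6),([571,-308.6,95],Rl,5)],0)
print("stand",onz("top",[(345,123),(345,75),(355,108)],60))
```

```text
[[[0.138,0.001,-0.069],[-0.002,0.001,-0.001],0],[[0.137,0.002,-0.068],[-0.001,0.0,-0.001],0],[[-0.009,0.009,-0.045],[0.001,-0.067,-0.005],0],[[-0.013,0.009,-0.044],[0.001,-0.066,-0.005],0],[[-0.018,0.009,-0.043],[0.001,-0.067,-0.005],0],[[-0.023,0.009,-0.041],[0.002,-0.066,-0.005],0],[[-0.026,0.009,-0.038],[0.001,-0.067,-0.005],0],[[-0.182,0.029,0.0],[0.0,0.0,0.0],0]]
[[[-0.182,0.03,0.0],[0.0,0.0,0.0],0],[[-0.182,0.029,0.0],[0.0,0.0,0.0],0],[[-0.182,0.03,0.0],[0.0,0.0,0.0],0],[[-0.182,0.029,0.0],[0.0,0.0,0.0],0],[[-0.146,0.062,0.029],[0.0,0.0,0.0],0],[[-0.146,0.063,0.029],[0.0,0.0,0.0],0],[[-0.145,0.062,0.029],[0.0,0.0,0.0],0],[[-0.146,0.063,0.03],[0.0,0.0,0.0],0]]
[[[-0.145,0.062,0.029],[0.0,0.0,0.0],0],[[-0.146,0.063,0.03],[0.0,0.0,0.0],0],[[-0.019,0.005,0.105],[0.0,0.0,0.0],0],[[-0.019,0.005,0.105],[0.0,0.0,0.0],0],[[-0.019,0.005,0.105],[0.0,0.0,0.0],0],[[-0.019,0.005,0.105],[0.0,0.0,0.0],0],[[-0.018,0.004,0.105],[0.0,0.0,0.0],0]]
end [ 570.99 -308.59   94.94] max shift 36.891191360540255 max turn deg 6.0474374738396435
stand [[ 651.26134193 -302.91922168   60.        ]
 [ 778.03418859 -309.79638408   60.        ]
 [ 690.04943186 -330.44764099   60.        ]]
```

{"fn": "servo_tool", "kwargs": {"deltas": [[[0.138,0.001,-0.069],[-0.002,0.001,-0.001],0],[[0.137,0.002,-0.068],[-0.001,0,-0.001],0],[[-0.009,0.009,-0.045],[0.001,-0.067,-0.005],0],[[-0.013,0.009,-0.044],[0.001,-0.066,-0.005],0],[[-0.018,0.009,-0.043],[0.001,-0.067,-0.005],0],[[-0.023,0.009,-0.041],[0.002,-0.066,-0.005],0],[[-0.026,0.009,-0.038],[0.001,-0.067,-0.005],0],[[-0.182,0.029,0],[0,0,0],0]]}}

```text
time_s: 12.85
eef_pos: [447.9, 27.2, 235.9]
ee_rot: [0.002, 0.683, 0.73, 0.0]
force: [0.4, -0.5, -1.4]
grip_width: 0.103
grip_force: 97.6
```

{"fn": "servo_tool", "kwargs": {"deltas": [[[-0.182,0.03,0],[0,0,0],0],[[-0.182,0.029,0],[0,0,0],0],[[-0.182,0.03,0],[0,0,0],0],[[-0.182,0.029,0],[0,0,0],0],[[-0.146,0.062,0.029],[0,0,0],0],[[-0.146,0.063,0.029],[0,0,0],0],[[-0.145,0.062,0.029],[0,0,0],0],[[-0.146,0.063,0.03],[0,0,0],0]]}}

```text
time_s: 13.65
eef_pos: [537.5, -235.0, 211.1]
ee_rot: [0.0, 0.686, 0.727, 0.0]
force: [-0.2, -0.6, -0.5]
grip_width: 0.103
grip_force: 97.6
```

{"fn": "servo_tool", "kwargs": {"deltas": [[[-0.145,0.062,0.029],[0,0,0],0],[[-0.146,0.063,0.03],[0,0,0],0],[[-0.019,0.005,0.105],[0,0,0],0],[[-0.019,0.005,0.105],[0,0,0],0],[[-0.019,0.005,0.105],[0,0,0],0],[[-0.019,0.005,0.105],[0,0,0],0],[[-0.018,0.004,0.105],[0,0,0],0],[[0,0,0],[0,0,0],0]]}}

```text
time_s: 14.45
eef_pos: [570.3, -308.5, 91.6]
ee_rot: [-0.002, 0.686, 0.727, 0.0]
force: [-0.5, 1.0, -1.1]
grip_width: 0.099
grip_force: 97.7
```

Run:
```python
from h import *
s=avg("scene",2);t=avg("top",2);cv2.imwrite("pics/s6.png",s);cv2.imwrite("pics/t6.png",t)
p,R,st=pose(); M=R.as_matrix(); print(p,M.round(3),st["force"])
g=p-16*M[:,2]
up=lambda i,x,y:cv2.resize(i[y:y+90,x:x+80],None,fx=5,fy=5,interpolation=cv2.INTER_CUBIC)
a,b=up(t,325,125),up(s,255,95)
for L in(0,64,110.5):
    q=g-L*M[:,0]; 
    for im,n,o in((a,"top",(325,125)),(b,"scene",(255,95))):
        u=(px(n,[q])[0]-o+.5)*5-.5; cv2.circle(im,tuple(u.round().astype(int)),2,(0,0,255),-1)
cv2.imwrite("pics/v6.png",np.hstack([a,b]))
```

```text
[ 571.7980653  -309.85403183   95.8344975 ] [[-0.058  0.998  0.002]
 [ 0.998  0.058 -0.002]
 [-0.002  0.002 -1.   ]] [-0.55137566 -0.95823974 -1.48512677]
```

View pics/v6.png

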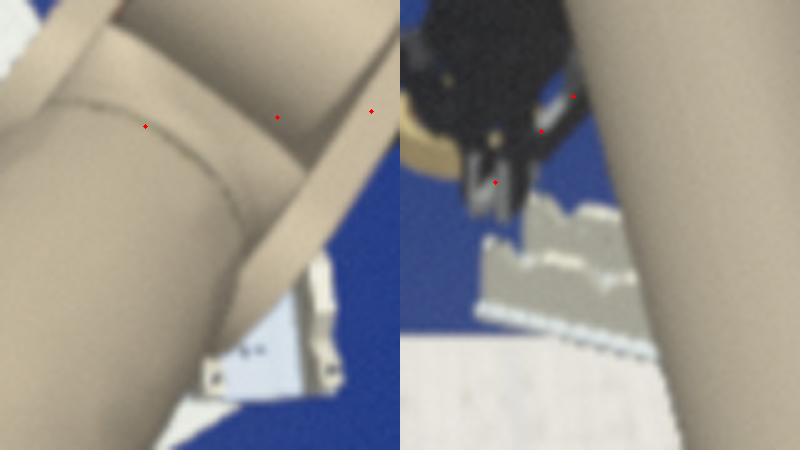

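The scene crop shows the plunger over the rack's back end. The near rail's back-lane notch is at about (517,262) and the middle one at about (605,288). The top view is blocked by the arm. I'll compare these with the predicted notch pixels.

Run:
```python
from h import *
np.set_printoptions(precision=1,suppress=True)
l=np.array([.0586,-.998,0]);c=np.array([.998,.0586,0])
O=np.array([525.3,-384,0.])
crop=lambda q:(px("scene",[q])[0]-(255,95)+.5)*5-.5+[400,0]
for nm,y in(("back",50),("mid",0)): print(nm,"near notch bottom",crop(O+y*c-40*l+[0,0,34]),"far",crop(O+y*c+19*l+[0,0,34]))
for y in(75,25): print("crest",y,crop(O+y*c-40*l+[0,0,47]),"far",crop(O+y*c+19*l+[0,0,47]))
print("base corner",crop(O+75*c-43*l),)
s=cv2.imread("pics/s6.png").astype(int)
print("rows 138..154"); 
for x in range(270,302,2): print(x,' '.join(f"{v:4d}" for v in s[138:158,x].sum(1)//3))
```

```text
back near notch bottom [516.1 275.9] far [556.4 228.1]
mid near notch bottom [597.  296.1] far [635.3 247.2]
crest 75 [476.6 246.6] far [518.1 199.8]
crest 25 [557.  266.4] far [596.5 218.4]
base corner [473.5 318.1]
rows 138..154
270   91   86   85   86   88   92   94   96  100  100  103  102  104  106  106  106  113  141  173  172
272   89   88   88  104  145  176  174  154  151  153  152  154  152  153  153  154  159  183  206  198
274  101   97   89   95  120  140  154  162  161  160  157  157  157  157  159  158  165  180  206  216
276  100   97   93   89  103  132  160  170  169  165  162  159  157  159  158  161  159  166  189  207
278   90   94   96   98   95  102  117  141  166  176  171  164  160  158  157  159  158  163  178  208
280  149  150  148  149  149  149  152  169  196  201  186  166  159  158  159  157  159  159  169  188
282  162  163  161  159  158  159  161  173  187  183  167  160  161  159  160  158  160  159  164  181
284  160  156  158  159  158  158  168  190  211  197  166  159  161  158  159  160  159  160  161  167
286  171  170  162  159  158  160  165  188  210  203  174  161  160  158  158  159  161  157  158  165
288  150  164  162  158  159  159  161  174  202  213  189  166  156  159  159  160  162  159  157  162
290  162  159  161  162  160  158  159  165  191  210  197  172  160  159  158  160  158  159  160  161
292  178  162  161  162  157  158  159  159  166  176  179  176  170  164  159  158  159  158  157  160
294  193  168  157  158  157  157  158  158  159  161  170  181  184  182  175  166  161  159  159  160
296  197  168  158  156  152  151  157  160  161  158  162  182  203  205  189  174  161  162  158  160
298  190  173  160  157  156  158  159  159  158  158  161  175  192  187  169  161  160  158  158  159
300  117  117  120  123  127  133  139  146  150  152  162  184  202  189  167  160  159  157  159  160
```

{"fn": "servo_tool", "kwargs": {"deltas": [[[-0.003,-0.002,0.04],[0,0,0],0],[[-0.003,0,0.05],[0,0,0],0],[[0,0,0.05],[0,0,0],0],[[0,0,0.05],[0,0,0],0],[[0,0,0.05],[0,0,0],0],[[0,0,0.015],[0,0,0],0],[[0,0,0],[0,0,0],0]]}}

```text
time_s: 15.35
eef_pos: [570.6, -311.1, 42.5]
ee_rot: [-0.0, 0.686, 0.727, 0.0]
force: [-0.5, -0.4, -1.3]
grip_width: 0.1
grip_force: 97.7
```

{"fn": "servo_tool", "kwargs": {"deltas": [[[0,0,0.01],[0,0,0],0],[[0,0,0.01],[0,0,0],0],[[0,0,0],[0,0,0],0]]}}

```text
time_s: 15.65
eef_pos: [570.8, -311.2, 39.1]
ee_rot: [0.0, 0.686, 0.727, 0.0]
force: [0.2, -0.3, -0.6]
grip_width: 0.1
grip_force: 97.7
```

{"fn": "servo_tool", "kwargs": {"deltas": [[[0,0,0.01],[0,0,0],0],[[0,0,0.01],[0,0,0],0],[[0,0,0],[0,0,0],0]]}}

```text
time_s: 15.95
eef_pos: [570.7, -311.2, 34.8]
ee_rot: [-0.0, 0.686, 0.727, 0.0]
force: [-0.1, 0.3, -1.2]
grip_width: 0.102
grip_force: 97.7
```

{"fn": "servo_tool", "kwargs": {"deltas": [[[0,0,0.01],[0,0,0],0],[[0,0,0.01],[0,0,0],0],[[0,0,0],[0,0,0],0]]}}

```text
time_s: 16.25
eef_pos: [570.6, -311.2, 30.7]
ee_rot: [-0.0, 0.686, 0.727, 0.0]
force: [0.4, 0.5, -0.4]
grip_width: 0.102
grip_force: 97.7
```

{"fn": "servo_tool", "kwargs": {"deltas": [[[0,0,0.006],[0,0,0],0],[[0,0,0],[0,0,0],0],[[0,0,0],[0,0,0],0]]}}

```text
time_s: 16.55
eef_pos: [570.8, -311.3, 30.1]
ee_rot: [0.0, 0.686, 0.727, 0.0]
force: [-0.7, -0.4, 0.1]
grip_width: 0.102
grip_force: 97.8
```

```bash
python3 -c "
from h import *
p,R,s=pose();print(p.round(2),s['force'].round(2),s['wrist_torque'].round(2))"
```

```text
[ 570.79 -311.32   30.05] [-0.69 -0.37  0.06] [ 0.03  0.11 -0.04]
```

{"fn": "servo_tool", "kwargs": {"deltas": [[[0,0,0.006],[0,0,0],0],[[0,0,0],[0,0,0],0],[[0,0,0],[0,0,0],0]]}}

```text
time_s: 16.85
eef_pos: [570.9, -311.3, 29.3]
ee_rot: [0.0, 0.686, 0.727, 0.0]
force: [-2.7, 2.3, 5.3]
grip_width: 0.105
grip_force: 98.3
```

```bash
python3 -c "
from h import *
p,R,s=pose();print(p.round(2),s['force'].round(2),s['wrist_torque'].round(2))"
```

```text
[ 570.93 -311.28   29.34] [-2.66  2.25  5.35] [ 0.15  0.38 -0.11]
```

Contact came at z = 29.3, the height expected when seated, with about 5 N. Releasing.

{"fn": "servo_tool", "kwargs": {"deltas": [[[0,0,-0.003],[0,0,0],0.15],[[0,0,0],[0,0,0],0.2],[[0,0,0],[0,0,0],0.3],[[0,0,0],[0,0,0],0.47],[[0,0,0],[0,0,0],0.47],[[0,0,0],[0,0,0],0.47]], "squeeze": 20}}

```text
time_s: 17.45
eef_pos: [570.8, -311.3, 29.3]
ee_rot: [0.0, 0.686, 0.727, 0.0]
force: [-0.6, 0.4, 0.3]
grip_width: 0.47
grip_force: 0.0
```

{"fn": "servo_tool", "kwargs": {"deltas": [[[0,0,-0.03],[0,0,0],0.47],[[0,0,-0.06],[0,0,0],0.47],[[0,0,-0.1],[0,0,0],0.47],[[0,0,-0.2],[0,0,0],0.47],[[0,0,-0.2],[0,0,0],0.47],[[0,0,-0.2],[0,0,0],0.47],[[0,0,-0.1],[0,0,0],0.47]]}}

```text
time_s: 18.15
eef_pos: [571.4, -311.7, 212.8]
ee_rot: [0.004, 0.686, 0.727, 0.0]
force: [-0.2, 0.1, -0.3]
grip_width: 0.466
grip_force: 0.0
```

{"fn": "servo_tool", "kwargs": {"deltas": [[[0.2,-0.08,0],[0,0,0],0.47],[[0.2,-0.08,0],[0,0,0],0.47],[[0.2,-0.08,0],[0,0,0],0.47],[[0.2,-0.08,0],[0,0,0],0.47],[[0.2,-0.08,0],[0,0,0],0.47],[[0.2,-0.08,0],[0,0,0],0.47],[[0.2,-0.08,0],[0,0,0],0.47],[[0,0,0],[0,0,0],0.47]]}}

```text
time_s: 18.95
eef_pos: [441.0, -34.8, 208.5]
ee_rot: [0.001, 0.685, 0.729, 0.001]
force: [1.0, -0.2, 0.2]
grip_width: 0.472
grip_force: 0.0
```

Run:
```python
from h import *
s=avg("scene",2);t=avg("top",4);cv2.imwrite("pics/s7.png",s);cv2.imwrite("pics/t7.png",t)
p,R,st=pose(); print(p,st["time_s"],st["force"],st["grip_width"])
up=lambda i,x,y,f:cv2.resize(i[y:y+int(450/f),x:x+int(400/f)],(400,450),interpolation=cv2.INTER_CUBIC)
cv2.imwrite("pics/v7.png",np.hstack([up(t,330,135,5.5),up(s,255,95,5)]))
```

```text
[443.04836755 -39.05548601 207.32776807] 19.25 [-0.83291692  0.44937062 -0.46198729] 0.4741133002899364
```

View pics/v7.png

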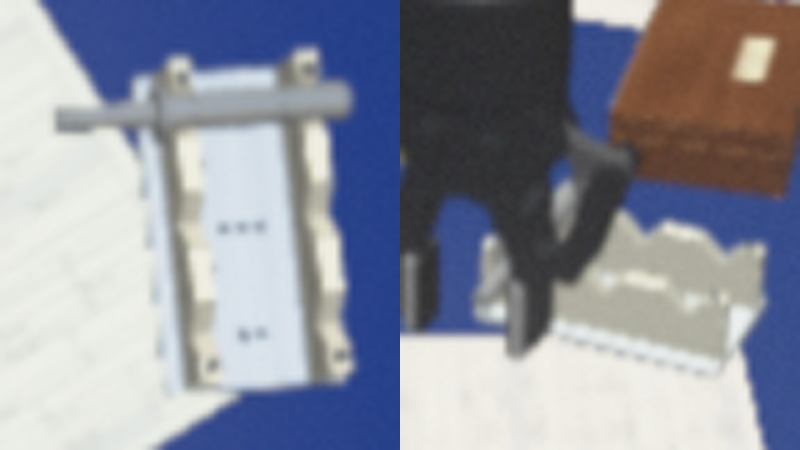

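The plunger lies in the back lane, flange just left of the left rail at about (158,110) in the crop. The nose overhangs the right rail by about 5.5 px, roughly 13 mm, as it should. A quick check that the other two haven't moved, then I'll hand in.

Run:
```python
from h import *
a=cv2.imread("pics/t1.png").astype(int)[180:224,108:172];b=cv2.imread("pics/t7.png").astype(int)[180:224,108:172]
d=abs(a-b).mean(2); print(d.mean(),(d>25).sum(),telemetry.sense()["dq"].round(3))
if (d>25).sum()<40: print(ctrl.finish_job())
```

```text
3.6264204545454546 21 [ 0.     0.004  0.006  0.002 -0.001  0.002]
the job is handed in; nothing more can be done
None
```

The front-lane plunger was stopped by the fourth ring (17.4 mm land) at about 15 N and now lies in the back lane of the right-hand rack; the other two plungers look unmoved in the top view, and the job was handed in at about 19 s.

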